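Release the bench hold-down and keep its bar raised

TASK

The pine rail on the joiner's bench is held under a hinged wooden bar whose steel coupler sits latched on a ball stud. Pull the spring latch sideways by its upright paddle, lift the bar off the ball without letting it drop back, and finish while still holding the bar up, with its latch end at least 90 mm above where it sat, so that a workmate can take the rail out. Leave the rail and the tools lying about where they are.

Things in the scene. Friction and masses are not known exactly. Their poses are not given: they have to be found in the camera images.
- paddle (a point): Centre of the upright steel paddle of the latch on top of the coupler: a plate 12 mm thick (its x), 30 wide (y), 48 high (z), free on all sides; 24 mm above the latch plate, about 130 mm above the bench while seated. It is pulled along this frame's -x: square to the bar, towards the robot's side, away from the round spring barrel. The frame tilts with the bar.
- latch (a joint): Latch travel in m: 0 shut (its bolt hooks 10 mm under the collar of the ball stud and stops the bar 3 mm up), 0.022 fully pulled; the bolt is clear of the collar from about 0.011. Spring: about 4 N at the start, 9.5 N fully pulled; it springs back when let go, so the latch must be kept pulled until the bar is about 20 mm up.
- bar (a joint): Angle in rad of the wooden bar and its coupler about the hinge pin: 0 seated on the ball, grows as the latch end rises, stop at 1.0. It does not stay up by itself. The bar is 280 x 34 x 30 mm, beech, 0.4 to 0.8 kg; the coupler and latch are on its end, 300 mm from the pin. 90 mm of lift is 0.30 rad.
- pivot (a point): Centre of the hinge pin, 77 mm above the bench, fixed. The pin is level, along this frame's x; seated, the bar runs from here along this frame's -y to the ball. The paddle's centre is 300 mm along -y and 53 mm above the pin while seated, and swings upwards about the pin.
- ball (a point): Centre of the ball on its stud (ball 40 mm across, with a 44 mm collar below it), 64 mm above the bench, fixed, inside the coupler.
- rail: Loose pine rail 320 x 48 x 44 mm with two dark mortises, lying crosswise under the bar on the 12 mm base board, its top 2 mm below the bar's pad; origin at the centre of its underside, long along x. Leave it.
- mallet: Loose wooden mallet: head 120 x 80 x 64 mm with a handle 200 mm long towards its -y; origin under the head. Leave it.
- chisel: Loose chisel: wooden handle 28 mm thick, 110 mm long towards +x, blade 150 mm long towards -x; origin under the joint of the two. Leave it.
- offcut: Loose pine offcut 70 x 45 x 30 mm; origin at the centre of its underside. Leave it.

How it is judged:
By the outcome, as a careful person would: the job done as asked, in the order asked, and still so for the second after the job is handed in, while the arm keeps its last pose, push and grip.
It also fails if it takes over 35 s, if anything falls off the work surface, if the arm or the gripper's body presses on something with over 40 N, if the wrist force passes 120 N, or if a joint passes its speed limit or range.

ROBOT

A 6-joint arm with a two-finger parallel gripper is mounted at the origin on the work surface. World frame = base frame: x ahead of the robot, y to its left, z up, the work surface at z = 0. Lengths are in m, angles in degrees, forces in N, time in s.
With the tool pointing down it reaches from about 0.4 to 0.825 m from the base axis. Payload 7 kg.
Tool frame: the origin (TCP) lies on the mounting face of the last link; the fingertips stand 178 mm ahead of it and the grasp point (between the pads) lies 159 mm ahead of it (ctrl.tip_extent is the distance from the TCP to the fingertips, in m); z points along the fingers, y is the direction in which the jaws open and shut (so a half turn about z gives the same grasp; the last joint's range is limited). The gripper opens to 88 mm and grips with 3 to 60 N. Pads are 19 mm wide; open, the fingers measure 130 mm over their backs; the gripper's body (78 mm by 193 mm) begins 47 mm behind the grasp point.
Start: joints at [-48.409, 20.546, 0.682, 0, -70.136, -16.507], TCP at [0.286, -0.611, 0.405] pointing down, gripper open.
Joint ranges: [-176.03, 176.03], [-82.01, 121.73], [-58.28, 71.71], [-173.87, 95.51], [-174.79, -0.11], [-173.66, 173.66]. Speed limits (degrees/s): [136.94, 136.94, 172.46, 180, 180, 180].

INTERFACE

Orientations are given as [roll, pitch, yaw] about the fixed x, y, z axes, in that order (R = Rz(yaw) Ry(pitch) Rx(roll)).
In Python, from plant import ctrl gives the robot as it stands. The module is installed in compiled form; this text tells all that it offers.
- The arm moves only by the tool carry_out, never from a script. Its argument "moves" is text: rows parted by semicolons, each of 7 numbers parted by spaces: the finger opening in m, from 0 to 0.0876, then the shift along the tool's x, y, z in m, then the turn, a rotation vector about the tool's x, y, z in rad. A call has 1 to 20 rows; each row is the pose to reach, as a shift and turn from the pose commanded when the call began, along the tool's axes at that moment; what a row does not reach only later rows make up. A row lasts 1/10 s, in which the tool goes at most 50 mm and 8.59 degrees, less where a joint would pass 70% of its speed; a pose out of reach is approached as far as the arm can. A call with a gripper value outside its range is refused whole. The fingers move at their own pace and stop on an object; the grip force is fixed at half the most. Time passes only in rows, so rows that repeat a pose let the fingers close. It gives the time, the measured TCP pose, the force and the opening at its end, in the units of the state.
- ctrl.get_obs(): the state, without advancing time (a new reading comes with each control period).
- ctrl.snapshot(name): name is "scene" or "side" or "wrist"; returns a dict with "image" (480x640x3 uint8, red, green, blue), "K" (3x3 intrinsics, pixels), "R" (3x3) and "t" (3): a world point X has camera coordinates R X + t. Camera axes: x right, y down, z forward; pixel columns grow to the right and rows downward; lengths in m; the calibration is good to about 2 mm. The wrist camera is an equidistant fisheye: a pixel r from the principal point sees the ray r / f radians off the axis. A picture is of the moment at which its call begins. There is no depth.
- ctrl.close_job(): hands the job in, once; it reports no verdict.
Trained networks look in a picture, given as the dict that the camera call returned (one of the last four; its "shot" number tells which), for a name from the list of things; names that differ only in an ending like _2 or _b are one class to them, and where a whole thing is asked for, a point or a joint stands for the part that bears it (a point fixed in the world has none). Each returns a list of dicts, best first, with "confidence" (0 to 1); they miss things now and then, are a little off and sometimes report something else, mostly with a low value. They report only what shows in the picture. A call takes as long as a camera call.
- ctrl.recognise(picture, label): "extent" ([left, top, right, bottom] in pixels, round what is visible of it).
- ctrl.trace(picture, label): "region" (480x640 bool, what is visible of it) and "extent" ([left, top, right, bottom] in pixels, round what is visible of it).
- ctrl.mark_of(picture, label): "at" ([row, column] in pixels: a listed point, or the origin of a listed thing).
The state is a dict: "clock": time; "joint_pos": joint angles; "qvel": joint speeds; "tau": joint torques, N m; "tool_pos": TCP position; "orientation": TCP orientation; "force": force on the tool from outside, world axes, zero at the start; "moment": the same for the moment, N m; "opening": finger opening in m.
Only numpy, scipy, OpenCV 4.12 (cv2) and the standard library are available. Lean on these libraries where they do the work, as an engineer would, in place of code of your own. Each camera call takes 0.05 s, during which the arm holds its last target.

## Working session

There is one attempt and no reset: what is moved stays moved. The work goes in short steps, Python scripts to look and compute and a tool call to move; the robot and the scene stay as the last step left them, time stands still between calls to the robot, and variables do not carry over. Pictures are saved under pics/ and viewed, and the job is handed in when it is done.

Besides the shell and the picture viewer there is one more tool, called after "Request:" as a command line: name --argument value ..., lists and objects as JSON in quotes. carry_out: Moves the arm, as the interface text tells. Its arguments: {"type":"object","properties":{"moves":{"type":"string"}},"required":["moves"]}

```bash
mkdir -p pics; python3 - <<'E'
from plant import ctrl
import cv2,pickle
for n in ["scene","side","wrist"]:
    s=ctrl.snapshot(n); cv2.imwrite(f"pics/{n}0.png",s["image"][:,:,::-1])
    pickle.dump(s,open(f"{n}0.pkl","wb"))
    for l in ["paddle","pivot","ball","rail"]:
        print(n,l,[(m["at"],round(m["confidence"],2)) for m in ctrl.mark_of(s,l)][:3])
    if n!="wrist": print(s["K"],s["R"],s["t"])
print(ctrl.get_obs())
E
```

```text
scene paddle [([194.3, 234.3], 0.81), ([322.2, 176.1], 0.27)]
scene pivot [([256.1, 395.7], 0.9)]
scene ball [([226.1, 236.7], 0.78)]
scene rail [([263.8, 311.9], 0.96)]
[[496.91152542   0.         320.80195625]
 [  0.         496.91152542 237.84665408]
 [  0.           0.           1.        ]] [[-0.58133821  0.81346879 -0.01773183]
 [ 0.48156693  0.32641819 -0.81335384]
 [-0.65584997 -0.48137273 -0.58149903]] [ 0.33021732 -0.21342831  1.28809046]
side paddle [([305.4, 379.2], 0.92)]
side pivot []
side ball [([342.5, 376.5], 0.79)]
side rail [([311.3, 324.5], 0.55)]
[[480.9665607    0.         322.55487942]
 [  0.         480.9665607  240.20844717]
 [  0.           0.           1.        ]] [[ 0.94632953 -0.32305495  0.00979372]
 [-0.16447679 -0.50744668 -0.84583997]
 [ 0.27822258  0.79883251 -0.53334682]] [-0.55196422  0.21702679  0.68359033]
wrist paddle []
wrist pivot []
wrist ball []
wrist rail []
{'clock': 0.75, 'joint_pos': array([-4.84081558e+01,  2.05427591e+01,  6.81909872e-01,  8.93540918e-04,
       -7.01350762e+01, -1.65069047e+01]), 'qvel': array([-0.13115715, -0.03179736, -0.00859365, -0.04672918, -0.01937875,
       -0.01066389]), 'tau': array([ 1.53640492e-03, -5.82232296e+01,  2.93270606e+01,  7.00197101e+00,
        1.25581332e-02, -3.76627412e-06]), 'tool_pos': array([ 0.28614016, -0.6113181 ,  0.40470436]), 'orientation': array([-1.79995855e+02,  3.51962241e-04, -1.54914757e+02]), 'force': array([-0.05982476,  1.16745644,  0.45023827]), 'moment': array([ 0.00347975,  0.01073316, -0.07138813]), 'opening': 0.08762035557384161}
```

View pics/scene0.png

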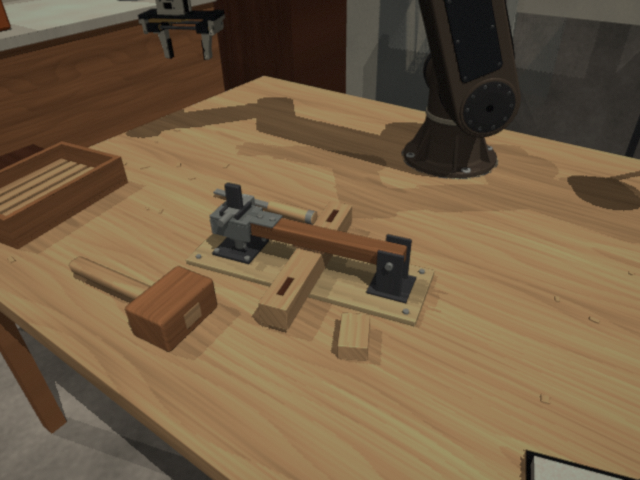

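View pics/side0.png

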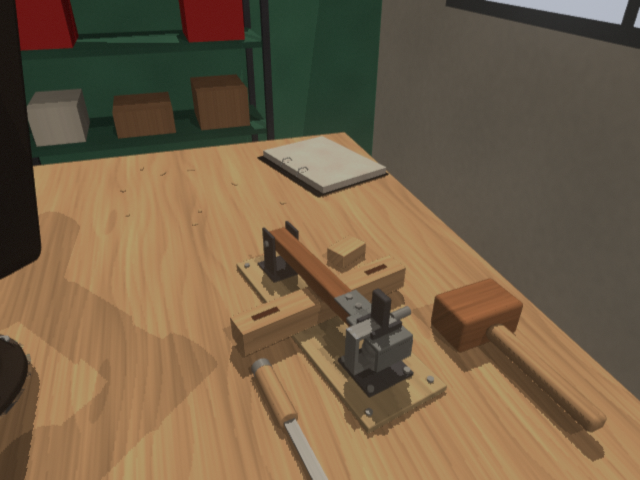

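```bash
cat > h.py <<'E'
import pickle,numpy as np
S={n:pickle.load(open(f"{n}0.pkl","rb")) for n in ["scene","side"]}
def ray(n,rc):
    s=S[n];d=np.linalg.solve(s["K"],[rc[1],rc[0],1]);return -s["R"].T@s["t"],s["R"].T@d
def atz(n,rc,z):
    c,d=ray(n,rc);return c+d*(z-c[2])/d[2]
def tri(a,b):
    c1,d1=ray("scene",a);c2,d2=ray("side",b)
    k=np.linalg.lstsq(np.c_[d1,-d2],c2-c1,rcond=None)[0]
    p,q=c1+k[0]*d1,c2+k[1]*d2;return (p+q)/2,np.linalg.norm(p-q)
def proj(n,X):
    s=S[n];c=s["K"]@(s["R"]@X+s["t"]);return c[:2]/c[2]
E
python3 - <<'E'
from h import *
print(tri([194.3,234.3],[305.4,379.2]),tri([226.1,236.7],[342.5,376.5]))
print(atz("scene",[194.3,234.3],.13),atz("side",[305.4,379.2],.13))
print(atz("scene",[226.1,236.7],.064),atz("side",[342.5,376.5],.064))
print(atz("scene",[256.1,395.7],.077))
E
```

```text
(array([ 0.60831871, -0.15985266,  0.12932285]), np.float64(0.0013961546043015712)) (array([ 0.60986729, -0.16178805,  0.06098666]), np.float64(0.0009927659298386603))
[ 0.60841769 -0.15873306  0.13      ] [ 0.60841558 -0.16111883  0.13      ]
[ 0.61340267 -0.1586192   0.064     ] [ 0.60803082 -0.16419804  0.064     ]
[0.54349436 0.13631287 0.077     ]
```

```bash
python3 - <<'E'
from h import *
import cv2
a=S["scene"]["image"][170:270,190:300,::-1];b=S["side"]["image"][270:400,320:440,::-1]
a=cv2.resize(a,(400,364),interpolation=2);b=cv2.resize(b,(400,433),interpolation=2)
o=np.zeros((433,800,3),np.uint8);o[:364,:400]=a;o[:,400:]=b
cv2.imwrite("pics/z.png",o)
E
```

```text
(no output)
```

View pics/z.png

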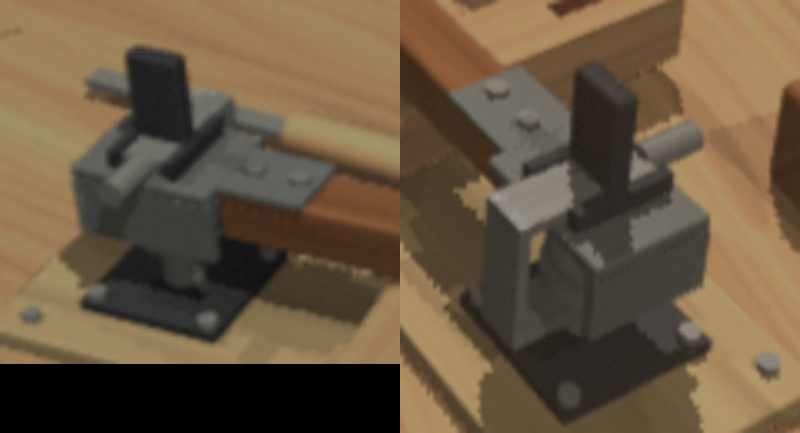

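```bash
python3 - <<'E'
from h import *
F=np.array([[.9765,.2155,0],[-.2155,.9765,0],[0,0,1]])
P=np.array([.6084,-.160,.130])
for a,b in [([221.5,222.5][::1],[310,409]),([182.8,232.6],[288.5,379.5])]:
    p,e=tri(a,b);print(p,e,F@(p-P))
for n in S: 
  for d in ([0,0,0],[0,0,.024],[0,0,-.024],[.05,0,-.02],[.05,0,-.01]): print(n,d,proj(n,P+F.T@np.array(d)))
import cv2
s=S["side"]["image"].copy()
E
```

```text
[ 0.6582934  -0.14991856  0.10102304] 0.00845521664358695 [ 0.05089345 -0.0009075  -0.02897696]
[ 0.60971608 -0.15655345  0.15502251] 0.001467801934159523 [0.00202789 0.00308194 0.02502251]
scene [0, 0, 0] [233.79100531 194.09486811]
scene [0, 0, 0.024] [232.16439366 182.33207926]
scene [0, 0, -0.024] [235.36741871 205.49464999]
scene [0.05, 0, -0.02] [220.1502037  217.67577251]
scene [0.05, 0, -0.01] [219.36636183 212.83474039]
side [0, 0, 0] [378.84722861 304.89700792]
side [0, 0, 0.024] [380.14384568 290.99828052]
side [0, 0, -0.024] [377.60026539 318.26348475]
side [0.05, 0, -0.02] [405.86656588 304.19788177]
side [0.05, 0, -0.01] [406.5858539  298.74308697]
```

```bash
cat >> h.py <<'E'
from scipy.spatial.transform import Rotation as Ro
F=np.array([[.9765,.2155,0],[-.2155,.9765,0],[0,0,1]])  # rows: frame axes
F/= np.linalg.norm(F,axis=1)[:,None]
P=np.array([.6084,-.160,.130])
GRIPZ=.009
def target(pull,ang,up=0,P=P,gz=GRIPZ):
    # paddle frame pose after bar angle; pivot 300 along +y, 53 below paddle
    piv=P+F.T@np.array([0,.300,-.053])
    Rb=Ro.from_rotvec(-ang*F[0])   # latch end at -y rises: negative about +x
    Rw=Rb.as_matrix()
    g=piv+Rw@(F.T@np.array([-pull,-.300,.053+gz+up]))
    x=-F[1];  y=F[0]; z=np.array([0,0,-1.])
    if np.linalg.det(np.c_[x,y,z])<0: x=-x
    T=Rw@np.c_[x,y,z]
    return g-T[:,2]*.159, Ro.from_matrix(T)
def rel(obs,tp,tr):
    R0=Ro.from_euler('xyz',obs["orientation"],degrees=True)
    return R0.inv().apply(tp-obs["tool_pos"]).round(4),(R0.inv()*tr).as_rotvec().round(4)
E
python3 - <<'E'
from h import *
from plant import ctrl
o=ctrl.get_obs()
for a in ((0,0,.082),):
    t=target(*a);print(t[0],t[1].as_matrix().round(3),rel(o,*t))
print(target(0,.3)[0]-target(0,0)[0])
E
```

```text
[ 0.6084 -0.16    0.38  ] [[-0.216  0.977  0.   ]
 [ 0.977  0.216  0.   ]
 [ 0.     0.    -1.   ]] (array([-0.4832,  0.2721,  0.0247]), array([-0.0000e+00,  1.0000e-04,  1.7914e+00]))
[-0.01696186  0.07685965  0.07878543]
```

```bash
sed -i 's/x=-F\[1\];  y=F\[0\]/x=-F[1];  y=-F[0]/' h.py
python3 - <<'E'
from h import *
from plant import ctrl
o=ctrl.get_obs()
t=target(0,0,.082);print(t[0],t[1].as_euler('xyz',degrees=True),rel(o,*t))
E
```

```text
[ 0.6084 -0.16    0.38  ] [180.           0.         -77.55508973] (array([-0.4832,  0.2721,  0.0247]), array([-1.0000e-04, -0.0000e+00, -1.3502e+00]))
```

Request:
carry_out --moves "0.05 -0.483 0.272 0.025 0 0 -1.35;0.05 -0.483 0.272 0.025 0 0 -1.35;0.05 -0.483 0.272 0.025 0 0 -1.35;0.05 -0.483 0.272 0.025 0 0 -1.35;0.05 -0.483 0.272 0.025 0 0 -1.35;0.05 -0.483 0.272 0.025 0 0 -1.35;0.05 -0.483 0.272 0.025 0 0 -1.35;0.05 -0.483 0.272 0.025 0 0 -1.35;0.05 -0.483 0.272 0.025 0 0 -1.35;0.05 -0.483 0.272 0.025 0 0 -1.35;0.05 -0.483 0.272 0.025 0 0 -1.35;0.05 -0.483 0.272 0.025 0 0 -1.35;0.05 -0.483 0.272 0.025 0 0 -1.35;0.05 -0.483 0.272 0.025 0 0 -1.35;0.05 -0.483 0.272 0.025 0 0 -1.35;0.05 -0.483 0.272 0.025 0 0 -1.35"

```text
clock: 2.35
tool_pos: [0.6076, -0.1614, 0.38]
orientation: [-180.0, -0.0, -77.7]
force: [-0.2, -0.4, 0.1]
opening: 0.0495
```

```bash
python3 - <<'E'
from h import *
from plant import ctrl
import cv2
o=ctrl.get_obs();print(o)
for n in ["wrist","side"]:
    s=ctrl.snapshot(n);cv2.imwrite(f"pics/{n}1.png",s["image"][:,:,::-1])
    m=ctrl.mark_of(s,"paddle");print(n,m)
    if n=="wrist":
        print(s["K"])
        for q in m:
            v=np.array([q["at"][1]-s["K"][0,2],q["at"][0]-s["K"][1,2]]);r=np.linalg.norm(v);th=r/s["K"][0,0]
            d=s["R"].T@np.r_[np.sin(th)*v/r,np.cos(th)];c=-s["R"].T@s["t"];print(c+d*(.13-c[2])/d[2])
print(rel(o,*target(0,0,.082)),rel(o,*target(0,0)))
E
```

```text
{'clock': 2.35, 'joint_pos': array([ 2.89007802e+00,  1.71560567e+01, -7.54349405e+00,  4.13769708e-03,
       -6.52826296e+01,  9.45098805e+00]), 'qvel': array([ 0.15757882,  0.09926273,  0.04899087,  0.14553904, -0.05069297,
       -0.04516567]), 'tau': array([ 2.48664217e-01, -5.24678743e+01,  2.83480150e+01,  6.73821688e+00,
        5.22986613e-02,  6.00147978e-03]), 'tool_pos': array([ 0.60762074, -0.16138215,  0.37998345]), 'orientation': array([-1.79983040e+02, -6.63417146e-03, -7.76572054e+01]), 'force': array([-0.20870097, -0.38374073,  0.10247422]), 'moment': array([-0.03467293,  0.13568903, -0.00119826]), 'opening': 0.049524899483022265}
wrist [{'at': [249.2, 321.8], 'confidence': 0.77}]
[[371.64829954   0.         325.26603953]
 [  0.         371.64829954 237.90825941]
 [  0.           0.           1.        ]]
[ 0.60991396 -0.16197843  0.13      ]
side [{'at': [304.9, 376.7], 'confidence': 0.94}]
(array([-0.0012, -0.0011, -0.    ]), array([-0.0003, -0.0001, -0.0018])) (array([-0.0012, -0.001 ,  0.082 ]), array([-0.0003, -0.0001, -0.0018]))
```

View pics/wrist1.png

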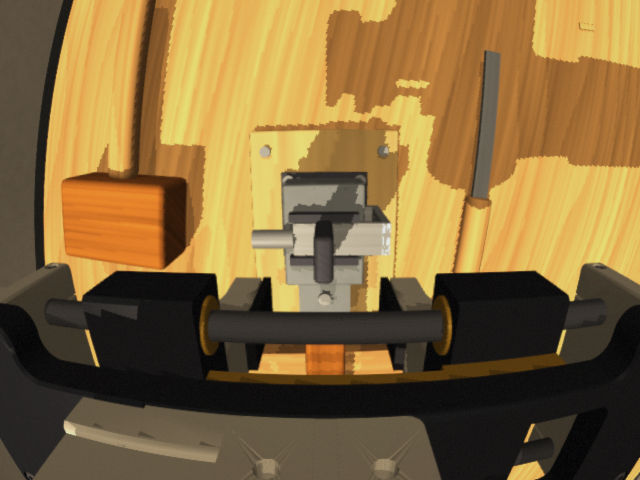

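View pics/side1.png

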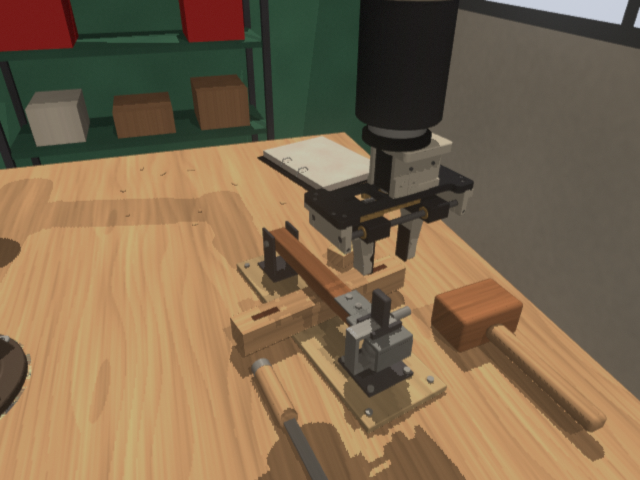

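Request:
carry_out --moves "0.05 0 -0.001 0.02 0 0 0;0.05 0 -0.001 0.045 0 0 0;0.05 0 -0.001 0.065 0 0 0;0.05 0 -0.001 0.082 0 0 0;0.05 0 -0.001 0.082 0 0 0;0.05 0 -0.001 0.082 0 0 0"

```text
clock: 3.15
tool_pos: [0.6094, -0.1602, 0.298]
orientation: [180.0, -0.0, -77.6]
force: [0.7, -0.1, 1.7]
opening: 0.05
```

```bash
python3 - <<'E'
from plant import ctrl
import cv2,numpy as np
a=ctrl.snapshot("wrist")["image"];b=ctrl.snapshot("side")["image"][220:400,300:480]
cv2.imwrite("pics/2.png",np.hstack([cv2.resize(a,(440,330)),cv2.resize(b,(330,330))])[:,:,::-1])
E
```

```text
(no output)
```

View pics/2.png

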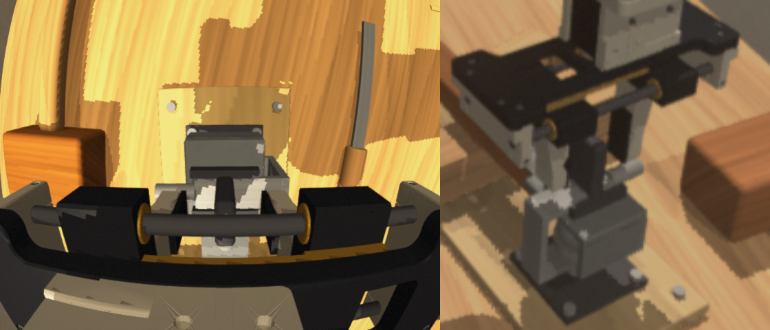

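The paddle (side crop ~(588,165)) stands between the fingers, with the tips above the barrel. Closing now.

Request:
carry_out --moves "0 0 0 0 0 0 0;0 0 0 0 0 0 0;0 0 0 0 0 0 0;0 0 0 0 0 0 0;0 0 0 0 0 0 0;0 0 0 0 0 0 0;0 0 0 0 0 0 0"

```text
clock: 3.95
tool_pos: [0.6089, -0.1601, 0.2977]
orientation: [179.9, 0.0, -77.6]
force: [-2.5, 0.6, 2.9]
opening: 0.0115
```

```bash
python3 - <<'E'
from h import *
from plant import ctrl
o=ctrl.get_obs();print(o["clock"],o["tool_pos"],o["force"],o["opening"])
# trajectory relative to present commanded pose; base on ideal target
p0,r0=target(0,0)
for pull,ang in [(.010,0),(.019,0),(.019,.02),(.019,.05),(.019,.1),(.019,.15),(.019,.2),(.019,.25),(.019,.3),(.019,.35),(.019,.4)]:
    p,r=target(pull,ang);print(pull,ang,r0.inv().apply(p-p0).round(4),(r0.inv()*r).as_rotvec().round(3))
E
```

```text
3.95 [ 0.60891944 -0.16007038  0.29767956] [-2.54475574  0.56724768  2.90105938] 0.01150508081856019
0.01 0 [0.   0.01 0.  ] [0. 0. 0.]
0.019 0 [-0.     0.019  0.   ] [0. 0. 0.]
0.019 0.02 [-0.0045  0.019  -0.006 ] [0.   0.02 0.  ]
0.019 0.05 [-0.0114  0.019  -0.0147] [-0.    0.05  0.  ]
0.019 0.1 [-0.0236  0.019  -0.0288] [0.  0.1 0. ]
0.019 0.15 [-0.0364  0.019  -0.0423] [-0.    0.15  0.  ]
0.019 0.2 [-0.0499  0.019  -0.0552] [-0.   0.2  0. ]
0.019 0.25 [-0.064   0.019  -0.0674] [ 0.    0.25 -0.  ]
0.019 0.3 [-0.0787  0.019  -0.0788] [ 0.   0.3 -0. ]
0.019 0.35 [-0.094   0.019  -0.0895] [ 0.    0.35 -0.  ]
0.019 0.4 [-0.1097  0.019  -0.0994] [ 0.   0.4 -0. ]
```

Request:
carry_out --moves "0 0 0.004 0 0 0 0;0 0 0.008 0 0 0 0;0 0 0.012 0 0 0 0;0 0 0.016 0 0 0 0;0 0 0.019 0 0 0 0;0 0 0.019 0 0 0 0;0 0 0.019 0 0 0 0"

```text
clock: 4.65
tool_pos: [0.592, -0.1637, 0.2981]
orientation: [-179.7, -0.0, -77.5]
force: [7.9, 2.1, -4.6]
opening: 0.0118
```

```bash
python3 - <<'E'
from h import *
from plant import ctrl
import cv2
o=ctrl.get_obs();print(o["tool_pos"],o["force"],F@(o["tool_pos"]-[.6089,-.1601,.2977]),F@o["force"])
a=ctrl.snapshot("wrist")["image"];b=ctrl.snapshot("side")["image"][220:400,300:480]
cv2.imwrite("pics/3.png",np.hstack([cv2.resize(a,(440,330)),cv2.resize(b,(330,330))])[:,:,::-1])
E
```

```text
[ 0.5920241  -0.16371199  0.29807451] [ 7.88453875  2.11988064 -4.59870544] [-0.01725777  0.00010965  0.00037451] [ 8.15611695  0.37094674 -4.59870544]
```

View pics/3.png

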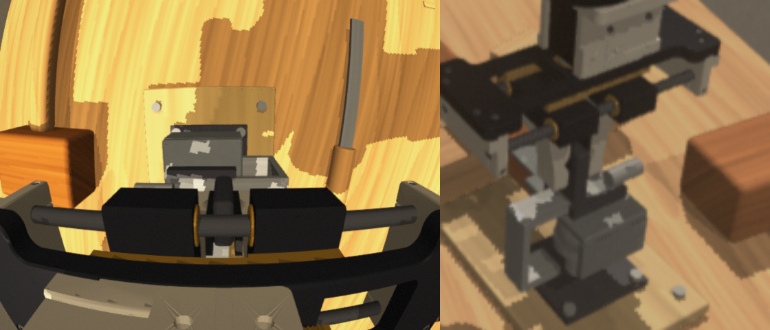

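The latch is pulled about 17 mm, and the 8.2 N reaction matches the spring. Next is the lift along the arc.

Request:
carry_out --moves "0 -0.0023 0 -0.003 0 0.01 0;0 -0.0045 0 -0.006 0 0.02 0;0 -0.008 0 -0.0104 0 0.035 0;0 -0.0114 0 -0.0147 0 0.05 0;0 -0.0175 0 -0.022 0 0.075 0;0 -0.0236 0 -0.0288 0 0.1 0;0 -0.0236 0 -0.0288 0 0.1 0"

```text
clock: 5.45
tool_pos: [0.5871, -0.1401, 0.3279]
orientation: [-179.7, -5.8, -77.5]
force: [9.2, -1.3, -4.1]
opening: 0.0116
```

```bash
python3 - <<'E'
from h import *
from plant import ctrl
import cv2
o=ctrl.get_obs();print(o["tool_pos"],F@o["force"],o["moment"])
a=ctrl.snapshot("wrist")["image"];b=ctrl.snapshot("side")["image"][220:400,300:480]
cv2.imwrite("pics/4.png",np.hstack([cv2.resize(a,(440,330)),cv2.resize(b,(330,330))])[:,:,::-1])
E
```

```text
[ 0.58706538 -0.14008867  0.32788238] [ 8.73527827 -3.23689849 -4.14374159] [-0.4536105  -2.68516471  0.3708804 ]
```

View pics/4.png

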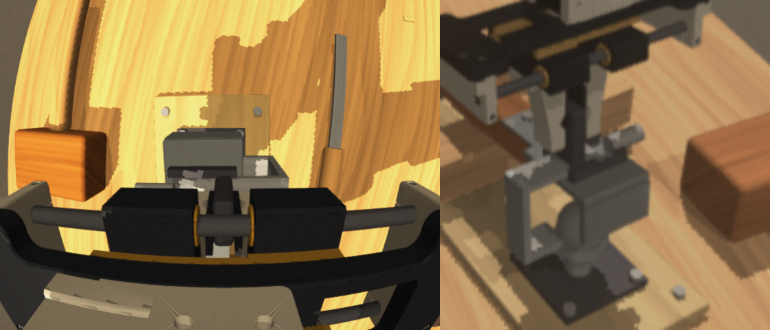

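The coupler has come off the ball, which is now visible at about (575,230). The lift continues to about 0.40 rad.

Request:
carry_out --moves "0 -0.0057 0 -0.0074 0 0.025 0;0 -0.0114 0 -0.0147 0 0.05 0;0 -0.0175 0 -0.022 0 0.075 0;0 -0.0236 0 -0.0288 0 0.1 0;0 -0.03 0 -0.0356 0 0.125 0;0 -0.0364 0 -0.0423 0 0.15 0;0 -0.0431 0 -0.0488 0 0.175 0;0 -0.0499 0 -0.0552 0 0.2 0;0 -0.0569 0 -0.0613 0 0.225 0;0 -0.064 0 -0.0674 0 0.25 0;0 -0.0713 0 -0.0731 0 0.275 0;0 -0.0787 0 -0.0788 0 0.3 0;0 -0.0787 0 -0.0788 0 0.3 0;0 -0.0787 0 -0.0788 0 0.3 0;0 -0.0787 0 -0.0788 0 0.3 0"

```text
clock: 7.05
tool_pos: [0.5682, -0.0564, 0.3977]
orientation: [-179.8, -22.9, -77.5]
force: [8.5, -0.5, -3.9]
opening: 0.012
```

```bash
python3 - <<'E'
from h import *
from plant import ctrl
import cv2
for i in range(2):
    o=ctrl.get_obs();print(o["clock"],o["tool_pos"],o["orientation"],F@o["force"],o["opening"])
    a=ctrl.snapshot("scene");b=ctrl.snapshot("side")
A=ctrl.mark_of(a,"paddle");B=ctrl.mark_of(b,"paddle");print(A,B)
p=tri(A[0]["at"],B[0]["at"]) if A and B else None
print(p,target(.019,.4,gz=0)[0]+target(.019,.4,gz=0)[1].as_matrix()[:,2]*.159)
for l in ["rail","mallet","chisel","offcut"]:
  print(l,ctrl.mark_of(a,l)[:1],ctrl.mark_of(b,l)[:1])
cv2.imwrite("pics/5.png",np.hstack([cv2.resize(a["image"],(400,300)),cv2.resize(b["image"],(400,300))])[:,:,::-1])
E
```

```text
7.05 [ 0.56817294 -0.0563626   0.39766013] [-179.77504681  -22.92368729  -77.51948216] [ 8.14135724 -2.32487269 -3.85469155] 0.01197658068023277
7.15 [ 0.56819934 -0.05640959  0.39758986] [-179.77776874  -22.91981099  -77.52738615] [ 8.34670163 -3.29057677 -3.62184925] 0.01184197877744544
[{'at': [135.4, 254.5], 'confidence': 0.8}, {'at': [210.0, 269.9], 'confidence': 0.58}] [{'at': [221.3, 354.2], 'confidence': 0.93}]
(array([ 0.58325889, -0.11869723,  0.24334479]), np.float64(0.00035014642700030303)) [ 0.58029525 -0.12081502  0.24264174]
rail [{'at': [265.5, 312.7], 'confidence': 0.76}] [{'at': [310.0, 323.1], 'confidence': 0.77}]
mallet [{'at': [321.1, 174.4], 'confidence': 0.95}] [{'at': [331.7, 469.3], 'confidence': 0.75}]
chisel [{'at': [206.3, 269.9], 'confidence': 0.61}] [{'at': [427.2, 291.7], 'confidence': 0.74}]
offcut [{'at': [344.0, 352.6], 'confidence': 0.79}] []
```

View pics/5.png

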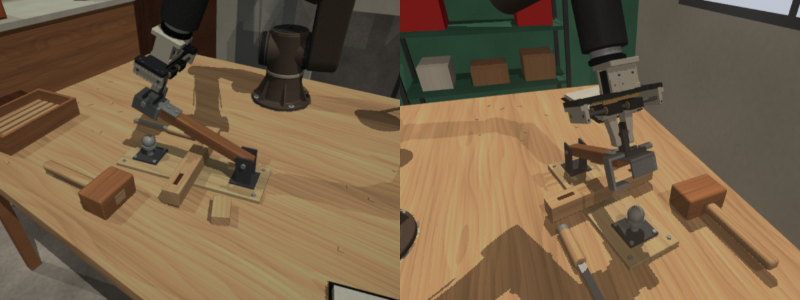

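The bar is held up at about 0.40 rad: the paddle is at z = 0.243, against 0.130 when seated, and the ball is bare. The rail and tools have not moved.

```bash
python3 - <<'E'
from plant import ctrl
print(ctrl.close_job())
E
```

```text
the job is handed in; nothing more can be done
None
```

The bar is off the ball and the arm is still holding it up by the latch paddle. I handed the job in at about 7.2 s of the 35 s allowed.

- **Latch:** I gripped the paddle across its 12 mm thickness and pulled it about 17 mm. The pull force was about 8 N, which fits the spring. I kept it pulled for the whole lift.
- **Lift:** I raised the bar along its hinge arc to about 0.40 rad. Measured from both cameras, the paddle rose from z = 0.130 to 0.243 m, about 113 mm. The 90 mm needed is 0.30 rad.
- **Hold:** Two readings 0.1 s apart agreed. The finger opening stayed at 12 mm and the wrist force was about 10 N.
- **Rail and tools:** The rail's detected position in both cameras stayed within about 2 pixels. The pictures show the mallet, chisel and offcut undisturbed, but the before-and-after numbers were not compared for all three. The offcut was not detected in the last side view, though it was in the scene view.

No check disagreed beyond a few millimetres.

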